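Turn the lot flag to green and call for pick-up

ROBOT

A 6-joint arm with a two-finger parallel gripper is mounted at the origin on the work surface. World frame = base frame: x ahead of the robot, y to its left, z up, the work surface at z = 0. Lengths are in m, angles in rad, forces in N, time in s.
With the tool pointing down it reaches from about 0.275 to 0.75 m from the base axis. Payload 10.2 kg.
Tool frame: the origin (TCP) lies midway between the tips of the shut fingers; the grasp point (between the pads) lies 19 mm behind it; z points along the fingers, y is the line along which they close (so a half turn about z gives the same grasp; the last joint's range is limited). The gripper opens to 85 mm and grips with 20 to 120 N. Pads are 22 mm wide; open, the fingers measure 114 mm over their backs; the gripper's body (76 mm by 85 mm) begins 54 mm behind the grasp point. The pads swing forward as they close: fully open they stand 13 mm farther back than shut.
Start: joints at [0.992, 0.313, 1.498, -0, 1.331, -0.223], TCP at [0.183, 0.492, 0.231] pointing down, gripper open.
Joint ranges: [-2.94, 2.94], [-0.97, 2.17], [0.19, 2.56], [-1.23, 4.37], [0.02, 3.11], [-2.88, 2.88]. Speed limits (rad/s): [2.39, 2.39, 3.01, 3.14, 3.14, 3.14].

INTERFACE

Orientations are given as a unit quaternion [x, y, z, w].
In Python, from workcell import ctrl, eyes, job gives the robot as it stands (ctrl), with the cameras (eyes) and the job (job).
- The arm moves only by the tool send_path, called after "Emit:" as name(argument=value, ...) on one line, values as JSON. Schema: {"type":"object","properties":{"plan":{"type":"array","items":{"type":"array","items":{"type":"array","items":{"type":"number"},"minItems":7,"maxItems":7},"minItems":1,"maxItems":8},"minItems":1,"maxItems":1},"clamp_n":{"type":"number"},"only":{"type":"string"},"quiet":{"type":"boolean"},"lines":{"type":"string"}},"required":["plan"],"additionalProperties":false}. plan is a list that holds a single list of rows (three levels of brackets), with 1 to 8 rows, each of 7 numbers: dx, dy, dz in fractions of the full range, 1 being 0.4 m, then a rotation vector rx, ry, rz in fractions of the full range, 1 being 4 rad, then the finger opening in m; each row is the pose to reach, as a shift and turn from the pose commanded when the call began, along the tool's axes at that moment; what a row does not reach only later rows make up. A row lasts 1/10 s, in which the tool goes at most 0.05 m and 0.15 rad, less where a joint would pass 70% of its speed; a pose out of reach is approached as far as the arm can. The fingers move at their own pace and stop on an object; clamp_n is the grip in N (left out, the last holds). Time passes only in rows, so rows that do not move let the fingers close. The tool returns the time, the measured TCP pose, the force, the opening and the grip force at its end. only (a regular expression) keeps the lines of the reply that match it, lines (a string "A,B") keeps lines A to B, and quiet returns only ok. Shift and turn numbers lie between -1 and 1, and a call with a number outside is refused. Input that does not fit is refused with a message, and nothing moves.
- ctrl.state(): the state, without advancing time (a new reading comes with each control period).
- eyes.capture(name): name is "scene" or "top"; returns the picture (400x640x3 uint8, red, green, blue); there is no depth.
- eyes.calibration(name): a dict with "fov_y" (degrees; the focal length in pixels is half the picture's height over the tangent of half this angle, whatever the lens; pixels are square), "cx", "cy" (the principal point, pixels), "cam_to_world" (4x4, takes a point from camera to world coordinates). Camera axes: x right, y down, z forward; pixel columns grow to the right and rows downward; lengths in m; the calibration is good to about 2 mm. A picture is of the moment at which its call begins. calibration takes no time and is no camera call.
- job.sign_off(): hands the job in; it is judged then, once.
The state is a dict: "time": time; "qpos": joint angles; "joint_vel": joint speeds; "effort": joint torques, N m; "position": TCP position; "ee_rot": TCP orientation; "contact_force": force on the tool from outside, world axes, zero at the start; "wrist_torque": the same for the moment, N m; "width": finger opening in m; "grasp_force": force on a finger pad.
Only numpy, scipy, OpenCV 4.12 (cv2) and the standard library are available. Lean on these libraries where they do the work, as an engineer would, in place of code of your own. Each camera call takes 0.05 s, during which the arm holds its last target. There are 200 camera calls.

TASK

The lot in the closed carton is finished: use the fingertips to push the flag on the stand beside that carton right over its pivot, so that it lies flat on the other side with its green face up, then press the yellow call button fully down and let it spring back. Do not lift, tip or shift the flag stand, and leave the other flag beside the empty tray, the carton, the tray and the can as they are.

Things in the scene. Friction and masses are not known exactly. Their poses are not given: they have to be found in the camera images.
- ready_flag (a joint): paddle angle of the flag to turn, rad. 0: level on its stand's -y side, red face up (starts at 0 to 0.25); 1.57: straight up; 3.14: turned over, level on the +y side, green face up. Hinge friction about 0.07 N m: the paddle stays wherever it is left, it does not fall. Paddle: 64 mm wide along the pivot, 8 mm thick, reaches 85 mm from the pivot
- ready_tail (a point): end of the black tail of the paddle to turn: a bar 30 mm wide along the pivot, 6 mm thick, reaching 50 mm from the pivot on the side away from the paddle, bent 30 degrees up from the paddle's line on its red side. Pressing the tail down raises the paddle, to about 60 to 65 degrees; then the upright paddle can be pushed over from behind
- ready_end (a point): middle of the free edge of the paddle to turn, 85 mm from the pivot, moving with it
- ready_pivot (a point): middle of the pivot of the flag to turn, 65 mm above the bench; the pivot line is level and runs along the stand's x axis
- ready_stand: dark base plate 80 (x) x 200 (y) x 12 mm, loose on the bench, about 1.4 kg; origin at the centre of its underside, z up. Aluminium cheeks 74 mm tall carry the pivot (cheeks: 80 mm apart over the outsides, 24 mm along y); end rests 60 mm tall at y = -78 and +78 mm, 6 mm thick. This is the stand with the closed carton beside it, on its +x side
- other_flag (a joint): paddle angle of the flag to leave alone (same make), rad. 0: level on its stand's -y side, red face up (starts at 0 to 0.25); 1.57: straight up; 3.14: turned over, level on the +y side, green face up. Hinge friction about 0.07 N m: the paddle stays wherever it is left, it does not fall
- other_stand: dark base plate 80 (x) x 200 (y) x 12 mm, loose on the bench, about 1.4 kg; origin at the centre of its underside, z up. Aluminium cheeks 74 mm tall carry the pivot (cheeks: 80 mm apart over the outsides, 24 mm along y); end rests 60 mm tall at y = -78 and +78 mm, 6 mm thick. This one has the empty tray beside it and is to be left alone
- carton: closed brown carton with a blue band, 90 x 150 x 50 mm high, about 0.35 kg, loose; origin at the centre of its underside. Lies about 110 mm from the ready stand's centre, on that stand's +x side
- tray: empty open grey tray, 90 x 150 x 50 mm high, loose; origin at the centre of its underside. Lies beside the other stand in the same way
- can: gold drinks can, 60 mm diameter, 90 mm tall, standing loose; origin at the centre of its underside
- call_box: grey box 80 x 80 x 45 mm high, fixed to the bench, with the round yellow call button in the middle of its top; origin at the centre of its underside
- call_button_top (a point): centre of the top face of the yellow call button (30 mm diameter), about 67 mm above the bench when released; it is pressed straight down and this point moves with it
- call_button (a joint): travel of the call button, m: 0 released, 0.006 fully down (about 5 N); it springs back when let go

How it is judged:
On the way, in this order (a step that is already met when the one before it is completed fails the run):
1. the flag beside the closed carton lies flat on its other side, green up (value of joint ready_flag above 3 rad), for 0.2 s.
2. then the call button is pressed fully down (value of joint call_button above 0.0042 m and value of joint ready_flag above 3 rad), for 0.05 s.
At the end, for the whole second after the job is handed in: The ready flag is turned over to at least 3.0 rad (within 8 degrees of flat, green up), the call button is back up (under 1.5 mm), the other flag is still on its red side (below 0.45 rad), and both stands, the carton, the tray and the can are at rest on the bench within 25 mm of where they began (value of joint ready_flag above 3 rad and value of joint call_button below 0.0015 m and value of joint other_flag below 0.45 rad and linear speed of ready_stand below 0.01 m/s and height (world z) of ready_stand below 0.005 m and angle between ready_stand's own z axis and vertical below 0.05 rad and distance of each of ready_stand, other_stand, carton, tray, can from where it was at the start of the episode below 0.025 m); the robot touches nothing.
It fails at once if a flag stand is lifted or tipped ((height (world z) of ready_stand above 0.01 m or angle between ready_stand's own z axis and vertical above 0.15 rad) or (height (world z) of other_stand above 0.01 m or angle between other_stand's own z axis and vertical above 0.15 rad)).
It fails at once if the carton, the tray or the can is lifted or tipped ((height (world z) of carton above 0.01 m or angle between carton's own z axis and vertical above 0.15 rad) or (height (world z) of tray above 0.01 m or angle between tray's own z axis and vertical above 0.15 rad) or (height (world z) of can above 0.01 m or angle between can's own z axis and vertical above 0.15 rad)).
It fails at once if a stand, the carton, the tray or the can is shoved more than 35 mm away (distance of any of ready_stand, other_stand, carton, tray, can from where it was at the start of the episode above 0.035 m).
It fails at once if the flag beside the empty tray is moved off its red side (value of joint other_flag above 0.6 rad).
It fails at once if the call button is pressed before the flag is turned over (value of joint call_button above 0.0042 m and not (value of joint ready_flag above 2.9 rad)).
It also fails if it takes over 54 s, if anything falls off the work surface, if the arm or the gripper's body presses on something with over 40 N, if the wrist force passes 120 N, or if a joint passes its speed limit or range.

## Working session

There is one attempt and no reset: what is moved stays moved. The work goes in short steps, Python scripts to look and compute and a tool call to move; the robot and the scene stay as the last step left them, time stands still between calls to the robot, and variables do not carry over. Pictures are saved under pics/ and viewed, at most 10 in all, crops included, and the job is handed in when it is done.

```bash
ls; mkdir -p pics; python3 - <<'E'
from workcell import ctrl, eyes, job
import cv2
for n in("scene","top"):
    cv2.imwrite(f"pics/{n}0.png",eyes.capture(n)[:,:,::-1]); print(n,eyes.calibration(n))
s=ctrl.state();print(s)
E
```

```text
pics
workcell.py
scene {'fov_y': 42.985120328052076, 'cx': 327.1321428914084, 'cy': 205.96472244588563, 'cam_to_world': array([[-7.96171553e-01,  5.21741956e-01, -3.06424851e-01,
         9.94904020e-01],
       [ 6.05070797e-01,  6.86888174e-01, -4.02584112e-01,
         5.57365474e-01],
       [ 4.34583782e-04, -5.05934747e-01, -8.62571645e-01,
         1.29382616e+00],
       [ 0.00000000e+00,  0.00000000e+00,  0.00000000e+00,
         1.00000000e+00]])}
top {'fov_y': 56.5624632143341, 'cx': 325.64407629432856, 'cy': 200.91919384433248, 'cam_to_world': array([[-0.00375918, -0.99596703,  0.08964124,  0.45991894],
       [-0.9999818 ,  0.00332104, -0.00503634, -0.01096794],
       [ 0.00471833, -0.08965854, -0.99596139,  1.17021108],
       [ 0.        ,  0.        ,  0.        ,  1.        ]])}
{'time': 0.1, 'qpos': array([ 9.91597847e-01,  3.13390150e-01,  1.49830090e+00,  2.15926114e-05,
        1.33098146e+00, -2.23385843e-01]), 'joint_vel': array([-0.000263  , -0.0030382 , -0.00189226, -0.00063305, -0.00132385,
       -0.00016054]), 'effort': array([ 5.04466021e-03, -4.12904477e+01, -2.60140997e+01, -8.54164500e-05,
        3.06590919e-03,  2.51011176e-05]), 'position': array([0.18277118, 0.4919434 , 0.23081696]), 'ee_rot': array([ 1.76971831e-01,  9.84215769e-01, -4.92940764e-04, -2.20554116e-04]), 'contact_force': array([-0.43160681, -0.68570784, -0.7759578 ]), 'wrist_torque': array([ 0.01536774,  0.02897102, -0.04205142]), 'grasp_force': 0.0, 'width': 0.08534820638305886}
```

View pics/scene0.png

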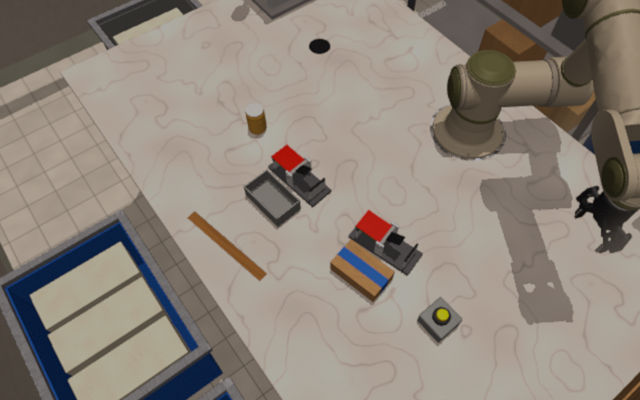

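View pics/top0.png

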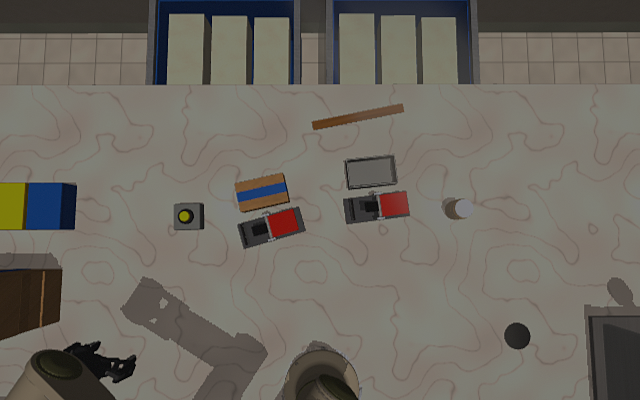

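Both views show the ready stand beside the closed carton: top view about (271,227), red paddle on the right (-y) and black tail around (260,229). The button is at (184,216). I'll enlarge these for accurate picking.

```bash
python3 - <<'E'
import cv2
a=cv2.imread("pics/top0.png")[165:260,165:320]; b=cv2.imread("pics/scene0.png")[195:345,320:470]
a=cv2.convertScaleAbs(a,alpha=1.6);b=cv2.convertScaleAbs(b,alpha=1.6)
cv2.imwrite("pics/tz.png",cv2.resize(a,None,fx=5,fy=5,interpolation=cv2.INTER_CUBIC));cv2.imwrite("pics/sz.png",cv2.resize(b,None,fx=4,fy=4,interpolation=cv2.INTER_CUBIC))
E
```

```text
(no output)
```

View pics/tz.png

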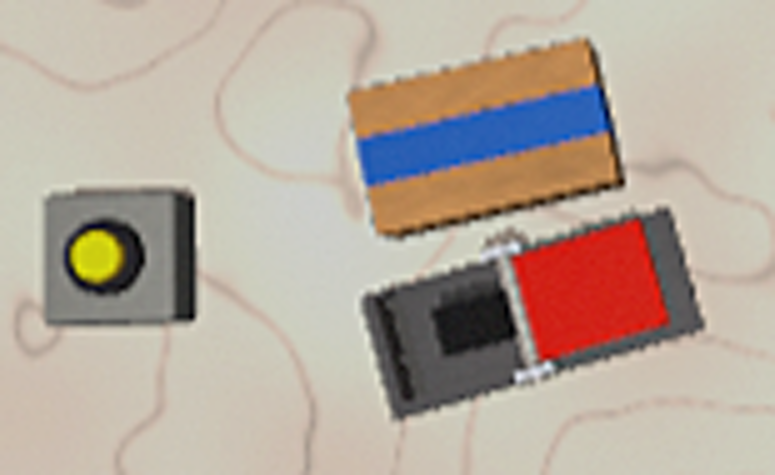

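View pics/sz.png

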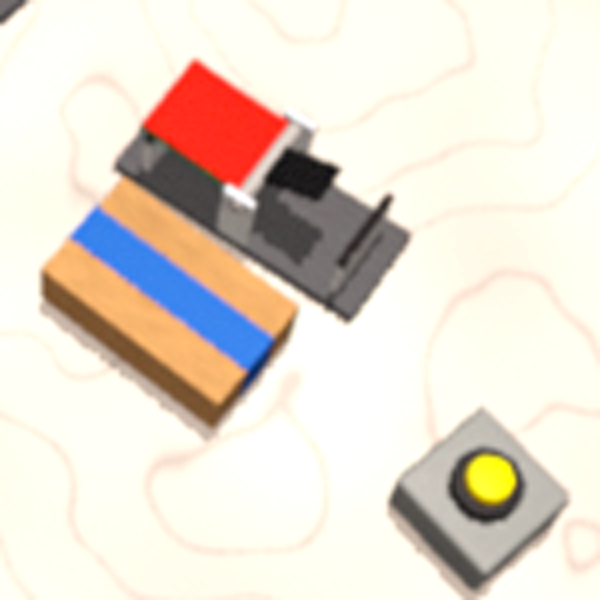

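The top crop gives the base plate corners (362,297), (397,418), (703,327), (667,208), the paddle end corners (638,220), (667,322), the tail end (433,307)-(442,355) and the button (97,255). The scene crop gives the same features at paddle end (195,60)/(142,126), tail end (340,170)/(318,200), button (491,478).

```bash
cat > geo.py <<'E'
import numpy as np
from workcell import ctrl, eyes, job
def ray(n,u,v):
    c=eyes.calibration(n);f=200/np.tan(np.radians(c["fov_y"]/2));T=c["cam_to_world"]
    return T[:3,3],T[:3,:3]@np.array([(u-c["cx"])/f,(v-c["cy"])/f,1])
def atz(n,u,v,z):
    o,d=ray(n,u,v);return o+d*(z-o[2])/d[2]
def tri(p,q):
    A=[];b=[]
    for n,uv in(("top",p),("scene",q)):
        o,d=ray(n,*uv);d=d/np.linalg.norm(d);P=np.eye(3)-np.outer(d,d);A.append(P);b.append(P@o)
    return np.linalg.lstsq(np.vstack(A),np.hstack(b),rcond=None)[0]
E
python3 - <<'E'
from geo import *
np.set_printoptions(precision=4,suppress=True)
t=lambda u,v:((u+.5)/5-.5+165,(v+.5)/5-.5+165)
s=lambda u,v:((u+.5)/4-.5+320,(v+.5)/4-.5+195)
C=np.array([atz("top",*t(*p),.012) for p in((362,297),(397,418),(703,327),(667,208))]);print(C,C.mean(0))
y=(C[0]+C[1]-C[2]-C[3])/2;print("len",np.linalg.norm(y),"yaw y-axis",np.arctan2(y[1],y[0])-np.pi/2)
print("wid",np.linalg.norm(C[0]-C[1]),np.linalg.norm(C[3]-C[2]))
for n,p,q in(("btn",(97,255),(491,478)),("chk+",(503,248),(239,190)),("chk-",(533,373),(298,122)),("pend+",(638,220),(142,126)),("pend-",(667,322),(195,60)),("tail+",(433,307),(318,200)),("tail-",(442,355),(340,170))):
    print(n,tri(t(*p),s(*q)))
print(atz("top",*t(97,255),.067),atz("scene",*s(491,478),.067))
E
```

```text
[[0.4931 0.2589 0.012 ]
 [0.4183 0.236  0.012 ]
 [0.4737 0.047  0.012 ]
 [0.5479 0.0696 0.012 ]] [0.4832 0.1529 0.012 ]
len 0.19701436475548764 yaw y-axis 0.28342516576101273
wid 0.07817558877773308 0.07755267127202102
btn [0.5171 0.406  0.0606]
chk+ [0.5193 0.162  0.0759]
chk- [0.4473 0.144  0.0639]
pend+ [0.5368 0.0826 0.0679]
pend- [0.4761 0.0652 0.0705]
tail+ [0.4848 0.2014 0.0821]
tail- [0.4578 0.1946 0.0832]
[0.5169 0.4034 0.067 ] [0.5195 0.4069 0.067 ]
```

The manual's scale: shifts go in shares of 0.4 m and turns go in shares of 4 rad. Converting my numbers, -0.372 m is -0.93, -0.177 m is -0.4425, 0.932 rad is 0.233.

Emit:
send_path(plan=[[[-0.93,-0.4425,0.15,0,0,0.233,0],[-0.93,-0.4425,0.15,0,0,0.233,0],[-0.93,-0.4425,0.15,0,0,0.233,0],[-0.93,-0.4425,0.15,0,0,0.233,0],[-0.93,-0.4425,0.15,0,0,0.233,0],[-0.93,-0.4425,0.15,0,0,0.233,0],[-0.93,-0.4425,0.15,0,0,0.233,0],[-0.93,-0.4425,0.15,0,0,0.233,0]]], clamp_n=20)

```text
time: 0.9
position: [0.4597, 0.2064, 0.1732]
ee_rot: [0.601, 0.799, -0.0, -0.0]
contact_force: [0.9, 0.2, 0.5]
width: -0.0003
grasp_force: 0.0
```

```bash
cat > st.py <<'E'
from geo import *
from scipy.spatial.transform import Rotation as R
np.set_printoptions(precision=4,suppress=True)
s=ctrl.state();M=R.from_quat(s["ee_rot"]).as_matrix()
X=np.array([.960,.279,0]);Y=np.array([-.279,.960,0]);P=np.array([.483,.153,.065])
d=s["position"]-P
print("t",s["time"],"stand rel x,y,z",d@X,d@Y,d[2],"axes tool x in stand",M[:,0]@X,M[:,0]@Y,"F",s["contact_force"]@X,s["contact_force"]@Y,s["contact_force"][2],s["width"])
print("to button (tool axes)",M.T@(np.array([.518,.405,.067])-s["position"]))
E
python3 st.py
```

```text
t 0.9 stand rel x,y,z -0.007462095903368845 0.05779258025162781 0.10823221439798758 axes tool x in stand 0.0010435152863543234 0.9997199112585072 F 0.882416105678622 -0.05249433291799523 0.46304726733011214 -0.00026994681861449175
to button (tool axes) [0.1745 0.1112 0.1062]
```

Scaled: 0.06 m is 0.15, 0.04 m is 0.1.

Emit:
send_path(plan=[[[-0.025,0.015,0,0,0,0,0],[-0.025,0.015,0,0,0,0,0],[-0.025,0.015,0.1,0,0,0,0],[-0.025,0.015,0.15,0,0,0,0],[-0.025,0.015,0.15,0,0,0,0]]])

```text
time: 1.4
position: [0.4648, 0.2013, 0.1116]
ee_rot: [0.6, 0.8, -0.002, -0.002]
contact_force: [-0.5, 0.2, 0.2]
width: -0.0002
grasp_force: 0.0
```

```bash
python3 st.py
```

```text
t 1.4 stand rel x,y,z -0.003982190695339447 0.05142594585687526 0.04662486042772347 axes tool x in stand -0.0018754160933530863 0.9997183659713275 F -0.4645930062541803 0.35514783077832196 0.16485293233802067 -0.00017805490922100724
to button (tool axes) [0.1805 0.1085 0.0442]
```

Scaled: 0.066 m is 0.165, 0.02 m is 0.05.

Emit:
send_path(plan=[[[-0.015,0.01,0.025,0,0,0,0],[-0.015,0.01,0.05,0,0,0,0],[-0.015,0.01,0.075,0,0,0,0],[-0.015,0.01,0.1,0,0,0,0],[-0.015,0.01,0.125,0,0,0,0],[-0.015,0.01,0.15,0,0,0,0],[-0.015,0.01,0.165,0,0,0,0],[-0.015,0.01,0.165,0,0,0,0]]])

```text
time: 2.2
position: [0.4722, 0.1954, 0.0466]
ee_rot: [0.6, 0.8, -0.001, -0.001]
contact_force: [0.2, 0.0, 0.4]
width: -0.0001
grasp_force: 0.0
```

```bash
python3 st.py
```

```text
t 2.2 stand rel x,y,z 0.0014932476258805027 0.04374538508473584 -0.018400258059872623 axes tool x in stand -3.597270096374974e-05 0.9997204456614841 F 0.2194306914186741 -0.014406824549103723 0.442256762307406 -7.784208101909961e-05
to button (tool axes) [ 0.1885  0.1024 -0.0206]
```

Scaled: -0.14 m is -0.35, -0.13 m is -0.325.

Emit:
send_path(plan=[[[0,0,-0.1125,0,0,0,0],[0,0,-0.225,0,0,0,0],[0,0,-0.325,0,0,0,0],[-0.1,0,-0.35,0,0,0,0],[-0.2,0,-0.35,0,0,0,0],[-0.3125,0,-0.35,0,0,0,0],[-0.3125,0,-0.35,0,0,0,0]]])

```text
time: 2.9
position: [0.5087, 0.0715, 0.1876]
ee_rot: [0.602, 0.798, -0.0, 0.0]
contact_force: [-0.7, 1.0, -0.2]
width: 0.0001
grasp_force: 0.0
```

```bash
python3 st.py; python3 - <<'E'
from workcell import ctrl, eyes, job
import cv2
b=eyes.capture("scene")[:,:,::-1][170:320,320:470]
cv2.imwrite("pics/sz1.png",cv2.resize(cv2.convertScaleAbs(b,alpha=1.6),None,fx=4,fy=4,interpolation=cv2.INTER_CUBIC))
E
```

```text
t 2.9 stand rel x,y,z 0.001891422252859415 -0.08539097513571614 0.12264063503472708 axes tool x in stand 0.004691177158589584 0.9997088590605374 F -0.3821164612077108 1.1241739908878974 -0.23468588245803157 5.882465131595493e-05
to button (tool axes) [0.3182 0.1006 0.1203]
```

View pics/sz1.png

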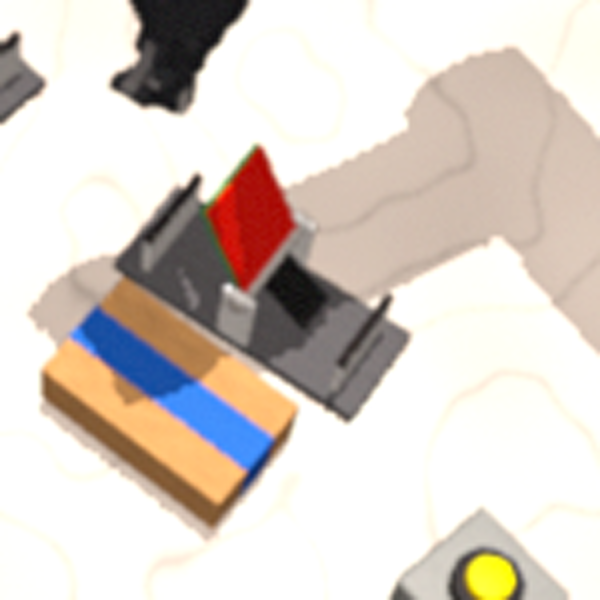

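The paddle stands about 60° up, its top edge near (230,180) in the crop. The fingers at (160,95) are behind it, and the stand hasn't moved. Next I descend and push it over.

Scaled: 0.125 m is 0.3125, 0.065 m is 0.1625.

Emit:
send_path(plan=[[[0,0,0.1,0,0,0,0],[0,0,0.175,0,0,0,0],[0.05,0,0.175,0,0,0,0],[0.1125,0,0.175,0,0,0,0],[0.1625,0,0.175,0,0,0,0],[0.2125,0,0.175,0,0,0,0],[0.2625,0,0.175,0,0,0,0],[0.3125,0,0.175,0,0,0,0]]])

```text
time: 3.75
position: [0.4719, 0.1972, 0.1177]
ee_rot: [0.6, 0.8, -0.0, -0.0]
contact_force: [0.2, -0.8, -0.1]
width: -0.0
grasp_force: 0.5
```

```bash
python3 st.py
```

```text
t 3.75 stand rel x,y,z 0.0016802969538315506 0.04551741711164375 0.052675025702487235 axes tool x in stand -0.0014219564163333363 0.9997194322212051 F -0.03045127521678244 -0.8137171892732192 -0.14727970117446465 -3.366320760696471e-05
to button (tool axes) [0.1866 0.1025 0.0506]
```

Scaled: 0.05 m is 0.125, 0.046 m is 0.115.

Emit:
send_path(plan=[[[0.025,0,0.015,0,0,0,0],[0.04,0,0.045,0,0,0,0],[0.045,0,0.07,0,0,0,0],[0.045,0,0.095,0,0,0,0],[0.045,0,0.115,0,0,0,0],[0.045,0,0.125,0,0,0,0],[0.045,0,0.125,0,0,0,0],[0.045,0,0.125,0,0,0,0]]])

```text
time: 4.55
position: [0.4677, 0.2125, 0.0687]
ee_rot: [0.6, 0.8, -0.0, -0.0]
contact_force: [-7.5, -1.8, 16.9]
width: -0.0001
grasp_force: 8.5
```

```bash
python3 st.py
```

```text
t 4.55 stand rel x,y,z 0.0019127914024035025 0.06136915314145171 0.0036553131676147627 axes tool x in stand 0.00027086182060743666 0.9997204133051614 F -7.745617692145307 0.3939128519761204 16.936990331138666 -0.0001161614756413058
to button (tool axes) [0.1709 0.102  0.0016]
```

Contact force is 17 N with the tip at the paddle's expected flat height, so it's seated. I'll lift, move over the button and look.

Scaled: 0.171 m is 0.4275, 0.102 m is 0.255.

Emit:
send_path(plan=[[[0,0,-0.1,0,0,0,0],[0,0,-0.15,0,0,0,0],[0.1,0.0625,-0.15,0,0,0,0],[0.2,0.125,-0.15,0,0,0,0],[0.3,0.1875,-0.15,0,0,0,0],[0.4275,0.255,-0.15,0,0,0,0],[0.4275,0.255,-0.15,0,0,0,0],[0.4275,0.255,-0.15,0,0,0,0]]])

```text
time: 5.35
position: [0.5178, 0.4061, 0.1264]
ee_rot: [0.6, 0.8, -0.001, -0.0]
contact_force: [0.3, -0.7, -0.4]
width: 0.0002
grasp_force: 0.0
```

```bash
python3 st.py; python3 - <<'E'
from workcell import ctrl, eyes, job
import cv2
b=eyes.capture("scene")[:,:,::-1][195:345,320:470]
cv2.imwrite("pics/sz2.png",cv2.resize(cv2.convertScaleAbs(b,alpha=1.6),None,fx=4,fy=4,interpolation=cv2.INTER_CUBIC))
E
```

```text
t 5.35 stand rel x,y,z 0.10402938524483236 0.23322586652312294 0.061413916648375644 axes tool x in stand -0.0014090732623639856 0.99971936127058 F 0.09918649820517683 -0.7059788477684006 -0.3716645786134243 0.0002454587017556744
to button (tool axes) [-0.001  -0.0001  0.0594]
```

View pics/sz2.png

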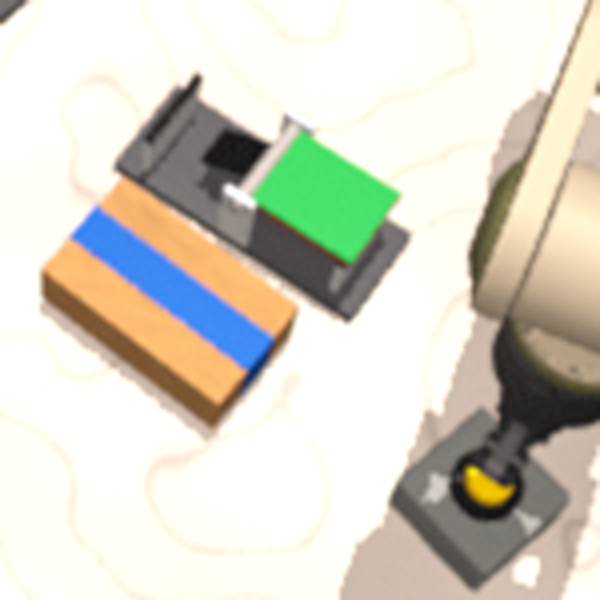

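The flag lies flat with green up, from (300,130) to (350,260), and the stand and carton are in place. The fingertips are above the button at (490,480), so I press now.

Scaled: 0.067 m is 0.1675, 0.066 m is 0.165.

Emit:
send_path(plan=[[[0,0,0.1,0,0,0,0],[0,0,0.1375,0,0,0,0],[0,0,0.15,0,0,0,0],[0,0,0.1575,0,0,0,0],[0,0,0.165,0,0,0,0],[0,0,0.1675,0,0,0,0],[0,0,0.1675,0,0,0,0],[0,0,0.1675,0,0,0,0]]])

```text
time: 6.2
position: [0.5186, 0.4055, 0.0615]
ee_rot: [0.6, 0.8, 0.001, 0.001]
contact_force: [2.1, -3.3, 5.1]
width: -0.0
grasp_force: 2.3
```

```bash
python3 st.py
```

```text
t 6.2 stand rel x,y,z 0.10460211040452139 0.23251394924977067 -0.003486357581247379 axes tool x in stand -0.00010788611369825809 0.9997204415699141 F 1.0972940177582315 -3.788703472821984 5.060508215919908 -2.7478089872673946e-05
to button (tool axes) [-0.0004 -0.0007 -0.0055]
```

Scaled: 0.003 m is 0.0075, 0.002 m is 0.005.

Emit:
send_path(plan=[[[0,0,0.005,0,0,0,0],[0,0,0.0075,0,0,0,0],[0,0,0.0075,0,0,0,0]]])

```text
time: 6.5
position: [0.5187, 0.4057, 0.0608]
ee_rot: [0.6, 0.8, 0.001, 0.001]
contact_force: [-4.1, -7.8, 21.6]
width: 0.0002
grasp_force: 10.8
```

```bash
python3 st.py
```

```text
t 6.5 stand rel x,y,z 0.10479954811746978 0.23260000654930246 -0.004213878237737577 axes tool x in stand -0.0004023752251160963 0.9997203556206034 F -6.138343366569362 -6.310180219537697 21.581671232533967 0.00016926120418560652
to button (tool axes) [-0.0004 -0.0009 -0.0062]
```

The force jumped to 22 N at 6 mm travel, so the button is on its stop. Releasing and checking.

Scaled: -0.11 m is -0.275, -0.07 m is -0.175.

Emit:
send_path(plan=[[[0,0,-0.075,0,0,0,0],[0,0,-0.175,0,0,0,0],[0,0,-0.275,0,0,0,0],[0,0,-0.275,0,0,0,0],[0,0,-0.275,0,0,0,0],[0,0,-0.275,0,0,0,0]]])

```text
time: 7.1
position: [0.5173, 0.4055, 0.166]
ee_rot: [0.6, 0.8, -0.001, -0.001]
contact_force: [-0.5, -0.6, 0.2]
width: 0.0003
grasp_force: 0.0
```

```bash
python3 - <<'E'
from workcell import ctrl, eyes, job
import cv2
b=eyes.capture("top")[:,:,::-1][140:260,150:490]
cv2.imwrite("pics/t3.png",cv2.resize(cv2.convertScaleAbs(b,alpha=1.6),None,fx=2.3,fy=2.3))
E
```

```text
(no output)
```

View pics/t3.png

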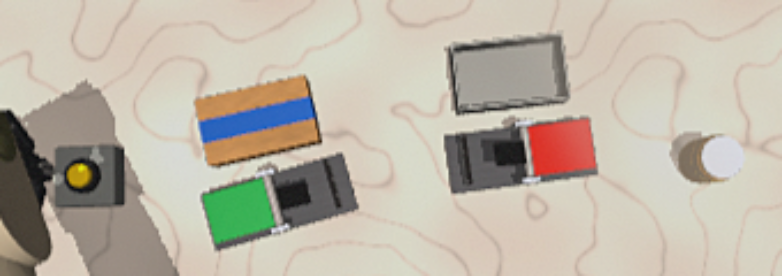

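The ready flag is green at (238,212), the other flag is still red at (560,147), and nothing else has moved. The button at (80,175) is free of the fingers.

```bash
python3 -c "
from workcell import ctrl, eyes, job
print(job.sign_off())"
```

```text
the job is handed in; nothing more can be done
None
```

The ready flag was pushed over and lies flat with its green face up, and the call button was pressed to its stop and released. The job is handed in: the last picture shows the other flag, carton, tray and can unmoved, but the sign-off returned no verdict.

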